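# Load a routing template under the jig's sprung clips

### The arm

A 6-joint arm with a two-finger parallel gripper is mounted at the origin on the work surface. World frame = base frame: x ahead of the robot, y to its left, z up, the work surface at z = 0. Lengths are in m, angles in degrees, forces in N, time in s.
With the tool pointing down it reaches from about 0.4 to 0.825 m from the base axis. Payload 7 kg.
Tool frame: the origin (TCP) lies on the centre line of the jaws, within the pads' length; the fingertips stand 8 mm ahead of it and the grasp point (between the pads) lies 11 mm behind it; z points along the fingers, y is the line along which they close (so a half turn about z gives the same grasp; the last joint's range is limited). The gripper opens to 88 mm and grips with 3 to 60 N. Pads are 19 mm wide; open, the fingers measure 130 mm over their backs; the gripper's body (78 mm by 193 mm) begins 47 mm behind the grasp point.
Start: joints at [-57.634, 20.546, 0.682, 0, -70.136, -16.507], TCP at [0.184, -0.649, 0.235] pointing down, gripper open.
Joint ranges: [-176.03, 176.03], [-82.01, 121.73], [-58.28, 71.71], [-173.87, 95.51], [-174.79, -0.11], [-173.66, 173.66]. Speed limits (degrees/s): [136.94, 136.94, 172.46, 180, 180, 180].

### API

Orientations are given as [roll, pitch, yaw] about the fixed x, y, z axes, in that order (R = Rz(yaw) Ry(pitch) Rx(roll)).
In Python, from plant import ctrl, vision gives the robot as it stands. The module is installed in compiled form; this text tells all that it offers.
- The arm moves only by the tool move_arm, never from a script. Its argument "moves" is one flat list of numbers, 7 for each row, row after row: the finger opening in cm, from 0 to 8.76, then the shift along the tool's x, y, z in cm, then the turn, a rotation vector about the tool's x, y, z in rad. A call has 1 to 8 rows; each row shifts and turns the commanded pose from where the row before left it, along the tool's axes as they then stand; what a row does not reach is not made up. A row lasts 1/10 s, in which the tool goes at most 50 mm and 8.59 degrees, less where a joint would pass 70% of its speed; a pose out of reach is approached as far as the arm can. A call with a gripper value outside its range is refused whole. The fingers move at their own pace and stop on an object; the grip force is fixed at half the most. Time passes only in rows, so rows that do not move let the fingers close. It gives the time, the measured TCP pose, the force, the opening and the grip force at its end, in the units of the state.
- ctrl.get_obs(): the state, without advancing time (a new reading comes with each control period).
- vision.snapshot(name): name is "scene" or "top"; returns (picture, depth): 420x560x3 uint8, red, green, blue; 420x560 float32, m along the optical axis (not along the pixel's ray), 0 where there is no reading.
- vision.camera_model(name): a dict with "vertical_fov" (degrees; the focal length in pixels is half the picture's height over the tangent of half this angle, whatever the lens; pixels are square), "cx", "cy" (the principal point, pixels), "cam_to_world" (4x4, takes a point from camera to world coordinates). Camera axes: x right, y down, z forward; pixel columns grow to the right and rows downward; lengths in m; the calibration is good to about 2 mm. A picture is of the moment at which its call begins. camera_model takes no time and is no camera call.
- ctrl.close_job(): hands the job in; it is judged then, once.
The state is a dict: "clock": time; "joint_pos": joint angles; "qvel": joint speeds; "tau": joint torques, N m; "tool_pos": TCP position; "orientation": TCP orientation; "force": force on the tool from outside, world axes, zero at the start; "moment": the same for the moment, N m; "opening": finger opening in m; "gripper_force": force on a finger pad.
Only numpy, scipy, OpenCV 4.12 (cv2) and the standard library are available. Lean on these libraries where they do the work, as an engineer would, in place of code of your own. Each camera call takes 0.05 s, during which the arm holds its last target. There are 200 camera calls.

### The job

Pick up the white laminated routing template by its wooden grip, lay it flat on the jig with its two rectangular windows leading, and slide it in between the guide rails so that both sprung steel clips ride up onto it and snap down into the windows, with the template fully home at the stop. Then let go, and leave the mallet, the grooved timber and the glue bottle where they are.

Things in the scene. Friction and masses are not known exactly. Their poses are not given: they have to be found in the camera images.
- template: Loose white board 170 (its x) x 120 (y) x 10 mm, 0.2 kg, flat on the bench, grip up. Origin: centre of its underside, z up. Its front end (x = +85 mm) goes in first. Two through windows at x = 23 to 53, |y| = 30 to 50 mm; a routing slot x = 5 to 70, |y| under 9 mm between them. Dark wooden grip block 55 (x) x 24 (y) x 40 mm tall on top, at x = -30, y = 0, z = 10 to 50 mm.
- grip (a point): Point in the template's grip block at x = -30, y = 0, z = 38 mm of the template's frame (12 mm below the block's top): a good place to pinch it across y (24 mm).
- jig: Wooden jig fixed to the bench; board 30 mm thick, x = -150 to +135, |y| up to 90 mm. Origin: on the bench, right below the template's origin when that is home; z up. The template slides in along +x on the waxed board. Wooden stop, 12 mm high, face at x = +85 mm. Sprung clips over y = +-40 mm, reaching from the far end towards -x. The board before x = -49 mm is bare.
- home (a point): Point on the jig board's top (30 mm above the bench) where the template's origin lies when home; axes as the jig's. Guide rails 10 mm high run from x = -5 to +85 mm, inner faces at y = +-62.5 mm (2.5 mm play each side of the template); before them, x = -49 to -5 mm, they flare 12 degrees outward as a lead-in, to about y = +-72 mm at the mouth.
- clip_left (a joint): Steel clip at y = +40 mm of the jig, hinged at x = +112 mm, 20 mm above the board. rad: 0 = down as at the start, grows as the nose lifts, up to 0.6. Nose x = 42 to 48 mm, 12 mm wide, polished, 3 mm above the board when down; from it a ramp rises at 26 degrees towards -x to a lip at x = 3 mm, 22 mm above the board. Spring: about 1.2 N at the nose when down, 2 N on the plate.
- clip_right (a joint): The same clip at y = -40 mm. The template's front edge meets the ramps when about 57 mm short of home and lifts the clips to about 0.1 rad; pushing up both ramps takes some 5 to 12 N at the grip. The noses drop into the windows (below 0.035 rad) when the template is about 6 mm or less short of home, and then bar it from being drawn back.
- mallet: Bystander: wooden mallet, 300 mm long, head 70 x 130 x 60 mm, lying at the right side of the bench. Origin near the middle of its length, on the bench.
- rail_blank: Bystander: piece of timber 200 x 90 x 55 mm with a groove in its top. Origin: centre of its underside.
- glue: Bystander: white bottle 68 mm across, 150 mm tall. Origin: centre of its underside.
Things that resemble listed ones, but are neither listed nor needed, are in the scene too. Of the things shaped like the template, the white one is meant.

How it is judged:
By the outcome, as a careful person would: the job done as asked, in the order asked, and still so for the second after the job is handed in, with the robot touching nothing.
It also fails if it takes over 46 s, if anything falls off the work surface, if the arm or the gripper's body presses on something with over 40 N, if the wrist force passes 120 N, or if a joint passes its speed limit or range.

## Working session

There is one attempt and no reset: what is moved stays moved. The work goes in short steps, Python scripts to look and compute and a tool call to move; the robot and the scene stay as the last step left them, time stands still between calls to the robot, and variables do not carry over. Pictures are saved under pics/ and viewed, at most 10 in all, crops included, and the job is handed in when it is done.

Besides the shell and the picture viewer there is one more tool, called after "Request:" in YAML: its name, and indented under it one key for each argument. move_arm: Moves the arm, as the interface text tells. Its arguments: {"type":"object","properties":{"moves":{"type":"array"}},"required":["moves"]}

```bash
mkdir -p pics
python3 - <<'E'
from plant import ctrl, vision
import cv2,numpy as np
for n in("scene","top"):
    p,d=vision.snapshot(n); np.savez(f"{n}.npz",p=p,d=d)
    cv2.imwrite(f"pics/{n}0.png",p[...,::-1]); m=vision.camera_model(n); print(n,m['vertical_fov'],m['cx'],m['cy'],np.round(m['cam_to_world'],4).tolist())
print(ctrl.get_obs())
E
```

```text
scene 44.65951454288 277.9669598515283 207.68912693608002 [[0.8229, 0.3387, -0.4562, 1.2442], [0.5679, -0.5156, 0.6416, -1.1086], [-0.0179, -0.787, -0.6167, 1.1274], [0.0, 0.0, 0.0, 1.0]]
top 42.10627355833287 280.2729732344567 210.2892264082535 [[-0.0078, -0.9822, 0.1877, 0.1124], [-1.0, 0.0075, -0.0021, -0.0244], [0.0006, -0.1878, -0.9822, 1.9105], [0.0, 0.0, 0.0, 1.0]]
{'clock': 0.1, 'joint_pos': array([-5.76330800e+01,  2.05858173e+01,  6.42545619e-01, -1.69024684e-02,
       -7.01349793e+01, -1.65067182e+01]), 'qvel': array([-0.10496697, -0.14296962,  0.09136869,  0.1084292 ,  0.04727267,
        0.02415159]), 'tau': array([-1.82744698e-03, -5.84162915e+01,  2.93751454e+01,  7.01561227e+00,
        1.01547613e-02, -9.47402873e-05]), 'tool_pos': array([ 0.18434388, -0.64893621,  0.23376283]), 'orientation': array([ 1.79920459e+02, -6.99947849e-03, -1.64145548e+02]), 'force': array([-0.62781064,  0.85378376, -0.53767829]), 'moment': array([ 0.05310867, -0.00691006, -0.02309855]), 'gripper_force': 0.0, 'opening': 0.08733753205156608}
```

View pics/top0.png

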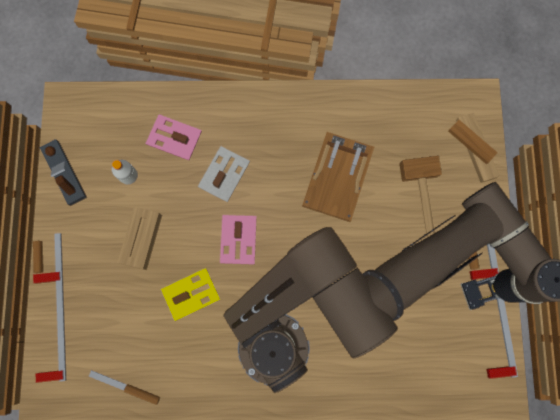

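View pics/scene0.png

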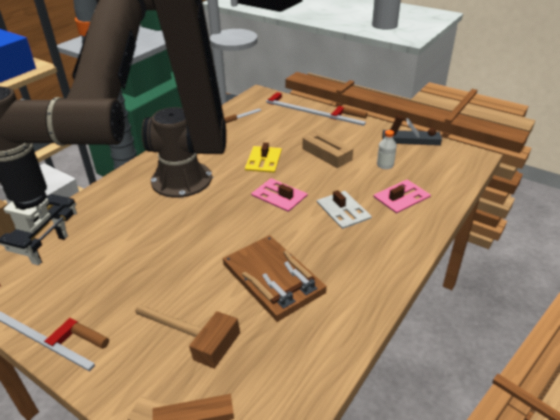

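The top view shows the white template at about (224,173) with its windows to the upper right. The jig is at about (340,175) with its clips at the top, so +x runs up the image and slightly right. The scene view agrees. Next I'll measure both.

```bash
cat > h.py <<'E'
from plant import ctrl, vision
import cv2,numpy as np
def cam(n):
    m=vision.camera_model(n); f=210/np.tan(np.radians(m['vertical_fov']/2)); return f,m['cx'],m['cy'],np.array(m['cam_to_world'])
def ray(n,uv,z):
    f,cx,cy,T=cam(n); uv=np.atleast_2d(uv).astype(float)
    r=np.c_[(uv[:,0]-cx)/f,(uv[:,1]-cy)/f,np.ones(len(uv))]@T[:3,:3].T
    return T[:3,3]+r*((z-T[2,3])/r[:,2])[:,None]
def proj(n,P):
    f,cx,cy,T=cam(n); q=(np.atleast_2d(P)-T[:3,3])@T[:3,:3]; return np.c_[cx+f*q[:,0]/q[:,2],cy+f*q[:,1]/q[:,2]]
def cloud(n,d):
    f,cx,cy,T=cam(n); v,u=np.mgrid[:420,:560]; return np.stack([(u-cx)/f*d,(v-cy)/f*d,d],-1)@T[:3,:3].T+T[:3,3]
def rect(P):
    (c,s,a)=cv2.minAreaRect((P[:,:2]*1000).astype(np.float32)); return np.round(c,1),np.round(s,1),round(a,2)
def big(m):
    c,_=cv2.findContours(m.astype(np.uint8),cv2.RETR_EXTERNAL,cv2.CHAIN_APPROX_NONE); c=max(c,key=cv2.contourArea); return c[:,0]
E
python3 - <<'E'
from h import *
print(proj("top",[[0,0,0]]))
for n,box in(("top",(190,140,255,205)),("scene",(310,180,380,235))):
    z=np.load(n+".npz");p=z['p'].astype(int);d=z['d'];X=cloud(n,d)
    b=np.zeros((420,560),bool);b[box[1]:box[3],box[0]:box[2]]=1
    hsv=cv2.cvtColor(z['p'],cv2.COLOR_RGB2HSV)
    w=b&(hsv[...,1]<50)&(hsv[...,2]>120)
    c=big(w);P=ray(n,c,.01);print(n,"white",rect(P),w.sum(),np.median(X[w],0))
    hull=cv2.fillConvexPoly(np.zeros((420,560),np.uint8),cv2.convexHull(c),1)>0
    g=hull&(hsv[...,2]<110); c=big(g);print("grip dark",rect(ray(n,c,.05)),c.mean(0),g.sum())
    t=hull&(X[...,2]>.04);print("gripdepth",t.sum(),np.median(X[t],0) if t.any() else 0, rect(X[t]))
z=np.load("top.npz");X=cloud("top",z['d'])
b=np.zeros((420,560),bool);b[125:225,295:380]=1
m=b&(X[...,2]>.02); c=big(m);print("jig",rect(ray("top",c,.03)),np.round(np.median(X[m],0),4), "bench z",np.median(X[250:280,100:130,2]))
m2=b&(X[...,2]>.044)
print(np.round(X[m2][::15],3).tolist())
for n,(x,y,w,h) in(("top",(295,125,90,100)),("scene",(215,230,120,90))):
    p=np.load(n+".npz")['p'][y:y+h,x:x+w];cv2.imwrite(f"pics/{n}j.png",cv2.resize(p,None,fx=6,fy=6,interpolation=cv2.INTER_CUBIC)[...,::-1])
E
```

```text
[[273.02339414 348.26337798]]
top white (array([612.5, 174.8]), array([122. , 172.2]), 61.83) 1289 [0.60783395 0.17235902 0.01099195]
grip dark (array([581.5, 185.9]), array([27.7, 57.3]), 62.22) [219.         179.02631579] 126
gripdepth 120 [0.58261062 0.18627996 0.05072286] (array([355.1,  99. ]), array([541.8,  55.2]), 21.12)
scene white (array([612.4, 177.2]), array([124.6, 175.7]), 61.69) 897 [0.62295452 0.16601587 0.01252818]
grip dark (array([598.5, 166.8]), array([39.9, 75.1]), 60.83) [338.8        199.37142857] 133
gripdepth 85 [0.59486337 0.18138013 0.05045562] (array([ 920.7, -447. ]), array([  42.9, 1472.3]), 27.73)
jig (array([ 596.2, -231.8]), array([187.2, 289.3]), 71.05) [ 0.5911 -0.2343  0.0326] bench z 0.0027567937416211885
[[0.112, -0.024, 1.91], [0.727, -0.228, 0.055], [0.721, -0.218, 0.052], [0.717, -0.243, 0.051], [0.711, -0.211, 0.046], [0.706, -0.217, 0.052], [0.703, -0.236, 0.047], [0.699, -0.239, 0.048], [0.697, -0.193, 0.047], [0.694, -0.316, 0.053], [0.693, -0.264, 0.045], [0.689, -0.225, 0.047], [0.685, -0.192, 0.047], [0.685, -0.324, 0.046], [0.675, -0.22, 0.058], [0.675, -0.192, 0.045], [0.666, -0.296, 0.061], [0.666, -0.327, 0.046], [0.66, -0.185, 0.045], [0.653, -0.297, 0.054], [0.645, -0.289, 0.056], [0.637, -0.289, 0.06], [0.637, -0.322, 0.046], [0.63, -0.283, 0.046], [0.622, -0.336, 0.045], [0.609, -0.281, 0.057], [0.599, -0.274, 0.054], [0.582, -0.282, 0.046], [0.55, -0.291, 0.047], [0.482, -0.261, 0.046]]
```

View pics/topj.png

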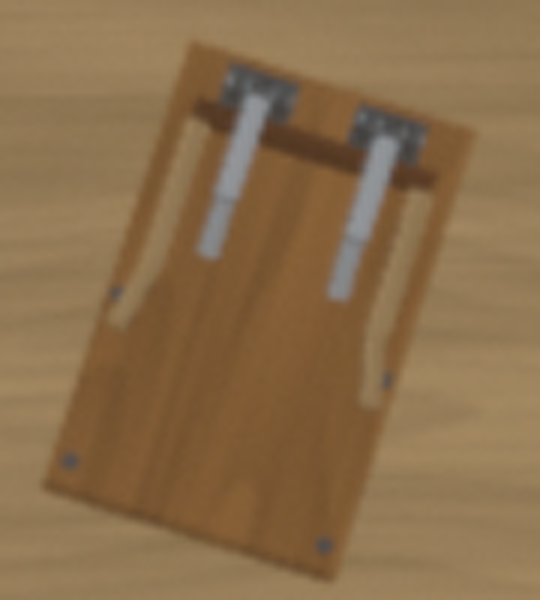

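View pics/scenej.png

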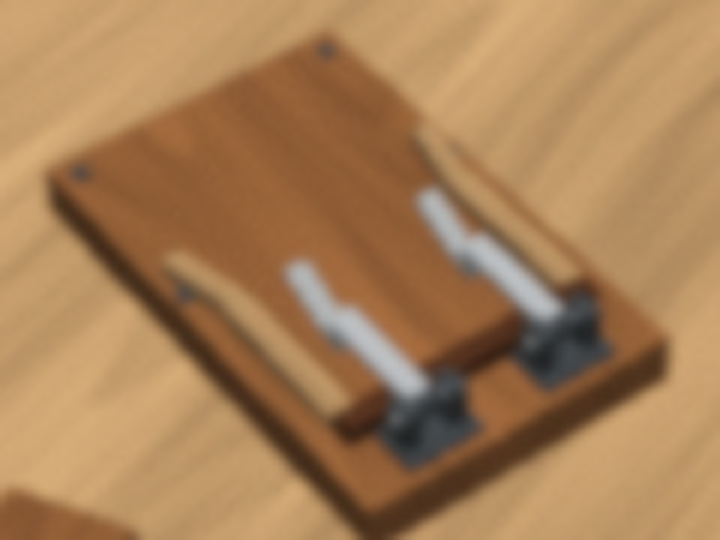

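Top crop: the jig board's corners are at about (193,42), (475,132), (333,580) and (45,487) in crop pixels. The ramp lips end near (208,255) and (338,298). The scene crop shows the clips down and the lead-in clear.

Run:
```python
from h import *
def sc(c,o): return (np.array(c)+.5)/6-.5+np.array(o)
def fit(L,W):
    L=np.array(L,float);W=W[:,:2]*1000;a=L.mean(0);b=W.mean(0);U,S,V=np.linalg.svd((L-a).T@(W-b));R=(V.T@U.T)
    t=b-R@a; print("yaw",np.degrees(np.arctan2(R[1,0],R[0,0])),"home",t,"res",np.round((L@R.T+t-W),1).tolist())
q=[(193,42),(475,132),(333,580),(45,487)] # FL FR NR NL
L=[(135,90),(135,-90),(-150,-90),(-150,90)]
fit(L,ray("top",sc(q,(295,125)),.03))
q=[(668,340),(368,517),(48,178),(325,32)] # FL(x+,y+), FR, NR, NL
fit(L,ray("scene",sc(q,(215,230)),.03))
# board mask by colour (top)
z=np.load("top.npz");p=z['p'].astype(int);lab=cv2.cvtColor(z['p'],cv2.COLOR_RGB2LAB).astype(int)
print(lab[205,335],lab[215,300],lab[150,310])
# template corner approx via white hull both cams
for n,box in(("top",(190,140,255,205)),("scene",(310,180,380,235))):
    z=np.load(n+".npz");hsv=cv2.cvtColor(z['p'],cv2.COLOR_RGB2HSV);w=(hsv[...,1]<50)&(hsv[...,2]>120)
    b=np.zeros((420,560),bool);b[box[1]:box[3],box[0]:box[2]]=1
    x,y=box[0],box[1]
    if n=="top":cv2.imwrite("pics/topt.png",cv2.resize(z['p'][140:205,190:255],None,fx=8,fy=8,interpolation=cv2.INTER_CUBIC)[...,::-1])
```

```text
yaw -18.939520520942207 home [ 602.11727921 -237.71836083] res [[-0.7, 1.9], [-1.4, -1.0], [0.1, -2.1], [2.0, 1.2]]
yaw -18.751220310234665 home [ 603.22577384 -236.26538482] res [[1.1, 0.3], [1.6, 0.3], [-3.8, 0.4], [1.1, -1.0]]
[107 138 156] [137 133 151] [130 133 150]
```

View pics/topt.png

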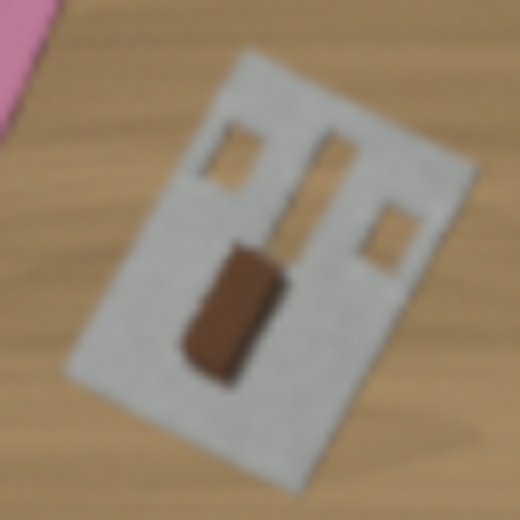

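The template crop has its corners at (248,48), (480,165), (298,493) and (65,372), with the windows at the upper right. That gives template centre ≈ (612.5, 175.5) mm at yaw −28.2°. Home ≈ (602.6, −237) mm at yaw −18.9°.

```bash
cat > plan.py <<'E'
import sys
from plant import ctrl
import numpy as np
from scipy.spatial.transform import Rotation as R
# usage: plan.py x y z yaw N opening   (mm, deg): straight world line, tool down
x,y,z,yaw,N,op=map(float,sys.argv[1:7]);N=int(N)
o=ctrl.get_obs();p0=o['tool_pos']*1000;R0=R.from_euler('xyz',o['orientation'],degrees=True);R1=R.from_euler('xyz',[180,0,yaw],degrees=True)
rv=(R0.inv()*R1).as_rotvec();st=(np.array([x,y,z])-p0)/10/N
print("t",o['clock'],"pos",p0.round(1),o['orientation'].round(2),"F",o['force'].round(1),"open",round(o['opening'],4),"dist/row",np.linalg.norm(st).round(2),"rv",rv.round(3))
for i in range(N):
    r=R0*R.from_rotvec(rv*i/N); print(op,*r.inv().apply(st).round(2),*(rv/N).round(3),sep=", ",end=",\n")
E
python3 plan.py 586 189 150 151.8 24 8.7
```

```text
t 0.1 pos [ 184.3 -648.9  233.8] [ 1.7992e+02 -1.0000e-02 -1.6415e+02] F [-0.6  0.9 -0.5] open 0.0873 dist/row 3.89 rv [ 0.001 -0.001  0.769]
8.7, -2.56, 2.9, 0.35, 0.0, -0.0, 0.032,
8.7, -2.47, 2.98, 0.35, 0.0, -0.0, 0.032,
8.7, -2.37, 3.06, 0.35, 0.0, -0.0, 0.032,
8.7, -2.27, 3.13, 0.35, 0.0, -0.0, 0.032,
8.7, -2.17, 3.2, 0.35, 0.0, -0.0, 0.032,
8.7, -2.07, 3.27, 0.35, 0.0, -0.0, 0.032,
8.7, -1.96, 3.34, 0.35, 0.0, -0.0, 0.032,
8.7, -1.85, 3.4, 0.35, 0.0, -0.0, 0.032,
8.7, -1.74, 3.46, 0.35, 0.0, -0.0, 0.032,
8.7, -1.63, 3.51, 0.35, 0.0, -0.0, 0.032,
8.7, -1.52, 3.56, 0.35, 0.0, -0.0, 0.032,
8.7, -1.4, 3.61, 0.35, 0.0, -0.0, 0.032,
8.7, -1.29, 3.65, 0.35, 0.0, -0.0, 0.032,
8.7, -1.17, 3.69, 0.35, 0.0, -0.0, 0.032,
8.7, -1.05, 3.73, 0.35, 0.0, -0.0, 0.032,
8.7, -0.93, 3.76, 0.35, 0.0, -0.0, 0.032,
8.7, -0.81, 3.79, 0.35, 0.0, -0.0, 0.032,
8.7, -0.69, 3.81, 0.35, 0.0, -0.0, 0.032,
8.7, -0.57, 3.83, 0.35, 0.0, -0.0, 0.032,
8.7, -0.44, 3.85, 0.35, 0.0, -0.0, 0.032,
8.7, -0.32, 3.86, 0.35, 0.0, -0.0, 0.032,
8.7, -0.2, 3.87, 0.35, 0.0, -0.0, 0.032,
8.7, -0.07, 3.87, 0.35, 0.0, -0.0, 0.032,
8.7, 0.05, 3.87, 0.35, 0.0, -0.0, 0.032,
```

Request:
move_arm:
  moves: [8.7,-2.6,2.9,0.35,0,0,0.032,8.7,-2.5,3.0,0.35,0,0,0.032,8.7,-2.4,3.1,0.35,0,0,0.032,8.7,-2.3,3.1,0.35,0,0,0.032,8.7,-2.2,3.2,0.35,0,0,0.032,8.7,-2.1,3.3,0.35,0,0,0.032,8.7,-2.0,3.3,0.35,0,0,0.032,8.7,-1.8,3.4,0.35,0,0,0.032]

```text
clock: 0.9
tool_pos: [0.3201, -0.368, 0.2063]
orientation: [180.0, -0.0, -178.9]
force: [1.0, 0.0, 0.2]
opening: 0.0867
gripper_force: 0.0
```

Request:
move_arm:
  moves: [8.7,-1.7,3.5,0.35,0,0,0.032,8.7,-1.6,3.5,0.35,0,0,0.032,8.7,-1.5,3.6,0.35,0,0,0.032,8.7,-1.4,3.6,0.35,0,0,0.032,8.7,-1.3,3.7,0.35,0,0,0.032,8.7,-1.2,3.7,0.35,0,0,0.032,8.7,-1.1,3.7,0.35,0,0,0.032,8.7,-0.9,3.8,0.35,0,0,0.032]

```text
clock: 1.7
tool_pos: [0.4535, -0.0872, 0.1784]
orientation: [180.0, 0.0, 166.5]
force: [1.2, -0.4, 0.3]
opening: 0.0869
gripper_force: 0.0
```

Request:
move_arm:
  moves: [8.7,-0.8,3.8,0.35,0,0,0.032,8.7,-0.7,3.8,0.35,0,0,0.032,8.7,-0.6,3.8,0.35,0,0,0.032,8.7,-0.4,3.8,0.35,0,0,0.032,8.7,-0.3,3.9,0.35,0,0,0.032,8.7,-0.2,3.9,0.35,0,0,0.032,8.7,-0.1,3.9,0.35,0,0,0.032,8.7,0,0,0,0,0,0]

```text
clock: 2.5
tool_pos: [0.5717, 0.1595, 0.1527]
orientation: [-180.0, -0.0, 153.8]
force: [-0.2, 0.0, -0.5]
opening: 0.0872
gripper_force: 0.0
```

```bash
python3 plan.py 586 189 27 151.8 7 8.7
```

```text
t 2.5 pos [571.7 159.5 152.7] [-1.7997e+02 -1.0000e-02  1.5378e+02] F [-0.2  0.  -0.5] open 0.0872 dist/row 1.86 rv [-0.001 -0.     0.035]
8.7, 0.0, 0.47, 1.8, -0.0, -0.0, 0.005,
8.7, 0.01, 0.47, 1.8, -0.0, -0.0, 0.005,
8.7, 0.01, 0.47, 1.8, -0.0, -0.0, 0.005,
8.7, 0.01, 0.47, 1.8, -0.0, -0.0, 0.005,
8.7, 0.01, 0.47, 1.8, -0.0, -0.0, 0.005,
8.7, 0.02, 0.47, 1.8, -0.0, -0.0, 0.005,
8.7, 0.02, 0.47, 1.8, -0.0, -0.0, 0.005,
```

Request:
move_arm:
  moves: [8.7,0,1.65,1.0,0,0,0.018,8.7,0.05,1.65,1.6,0,0,0.017,8.7,0,0,2.5,0,0,0,8.7,0,0,2.5,0,0,0,8.7,0,0,2.2,0,0,0,8.7,0,0,1.6,0,0,0,8.7,0,0,1.1,0,0,0,8.7,0,0,0,0,0,0]

```text
clock: 3.3
tool_pos: [0.5837, 0.1848, 0.0275]
orientation: [-179.8, -0.1, 151.7]
force: [0.5, 0.1, 0.4]
opening: 0.0867
gripper_force: 0.0
```

```bash
python3 plan.py 586 189 27 151.8 1 8.7
python3 - <<'E'
from h import *
p,d=vision.snapshot("scene");cv2.imwrite("pics/g1.png",cv2.resize(p[120:260,260:420],None,fx=4,fy=4,interpolation=cv2.INTER_CUBIC)[...,::-1])
E
```

```text
t 3.3 pos [583.7 184.8  27.5] [-1.7985e+02 -9.0000e-02  1.5166e+02] F [0.5 0.1 0.4] open 0.0867 dist/row 0.48 rv [-0.003 -0.002 -0.002]
8.7, -0.0, 0.48, 0.04, -0.003, -0.002, -0.002,
```

View pics/g1.png

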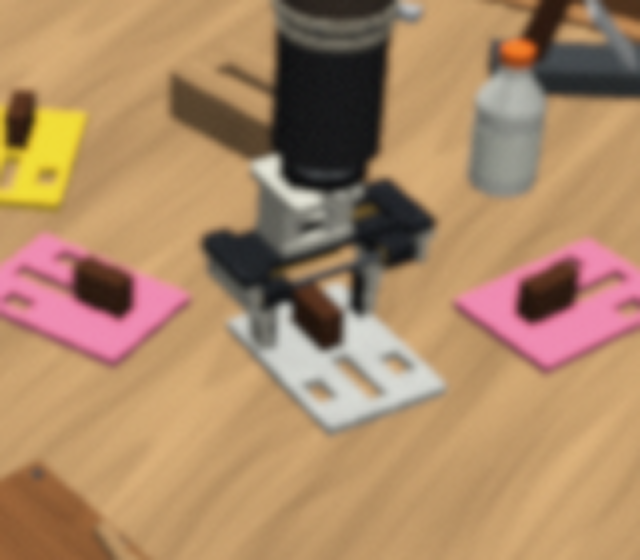

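The picture shows the fingers either side of the grip block at about (318,315). I'll centre by 4.8 mm and close.

Request:
move_arm:
  moves: [8.7,0,0.48,0,0,0,0,5,0,0,0,0,0,0,3.2,0,0,0,0,0,0,2.4,0,0,0,0,0,0,1,0,0,0,0,0,0,1,0,0,0,0,0,0,1,0,0,0,0,0,0,1,0,0,0,0,0,0]

```text
clock: 4.15
tool_pos: [0.587, 0.1898, 0.0291]
orientation: [-180.0, -0.0, 151.7]
force: [-0.0, 0.1, 0.3]
opening: 0.037
gripper_force: 0.0
```

Request:
move_arm:
  moves: [1,0,0,0,0,0,0,1,0,0,0,0,0,0,1,0,0,0,0,0,0,1,0,0,0,0,0,0,1,0,0,0,0,0,0]

```text
clock: 4.65
tool_pos: [0.5869, 0.1897, 0.029]
orientation: [-180.0, -0.0, 151.7]
force: [-0.2, -0.5, 1.4]
opening: 0.0235
gripper_force: 30.0
```

Request:
move_arm:
  moves: [1,0,0,-1,0,0,0,1,0,0,-2,0,0,0,1,0,0,-2.5,0,0,0,1,0,0,-2.5,0,0,0,1,0,0,-2,0,0,0]

```text
clock: 5.15
tool_pos: [0.5874, 0.1902, 0.1312]
orientation: [179.9, 0.0, 151.7]
force: [0.6, 0.6, -1.9]
opening: 0.0239
gripper_force: 30.0
```

```bash
python3 plan.py 466 -190 130 161.15 14 1
```

```text
t 5.15 pos [587.4 190.2 131.2] [1.7992e+02 4.0000e-02 1.5170e+02] F [ 0.6  0.6 -1.9] open 0.0239 dist/row 2.85 rv [ 0.001  0.001 -0.165]
1.0, -0.52, -2.8, 0.0, 0.0, 0.0, -0.012,
1.0, -0.49, -2.81, 0.01, 0.0, 0.0, -0.012,
1.0, -0.46, -2.81, 0.01, 0.0, 0.0, -0.012,
1.0, -0.42, -2.82, 0.01, 0.0, 0.0, -0.012,
1.0, -0.39, -2.82, 0.01, 0.0, 0.0, -0.012,
1.0, -0.36, -2.83, 0.01, 0.0, 0.0, -0.012,
1.0, -0.32, -2.83, 0.01, 0.0, 0.0, -0.012,
1.0, -0.29, -2.84, 0.01, 0.0, 0.0, -0.012,
1.0, -0.26, -2.84, 0.01, 0.0, 0.0, -0.012,
1.0, -0.22, -2.84, 0.01, 0.0, 0.0, -0.012,
1.0, -0.19, -2.84, 0.01, 0.0, 0.0, -0.012,
1.0, -0.16, -2.85, 0.01, 0.0, 0.0, -0.012,
1.0, -0.12, -2.85, 0.01, 0.0, 0.0, -0.012,
1.0, -0.09, -2.85, 0.01, 0.0, 0.0, -0.012,
```

Request:
move_arm:
  moves: [1,-0.25,-1.4,0,0,0,-0.012,1,-0.5,-2.8,0,0,0,-0.012,1,-0.5,-2.8,0,0,0,-0.012,1,-0.4,-2.8,0,0,0,-0.012,1,-0.4,-2.8,0,0,0,-0.012,1,-0.4,-2.8,0,0,0,-0.012,1,-0.3,-2.8,0,0,0,-0.012,1,-0.3,-2.8,0,0,0,-0.012]

```text
clock: 5.95
tool_pos: [0.5218, -0.0141, 0.1286]
orientation: [-180.0, -0.0, 157.2]
force: [0.6, -0.3, -1.9]
opening: 0.0238
gripper_force: 30.0
```

Request:
move_arm:
  moves: [1,-0.3,-2.8,0,0,0,-0.012,1,-0.2,-2.8,0,0,0,-0.012,1,-0.2,-2.8,0,0,0,-0.012,1,-0.2,-2.8,0,0,0,-0.012,1,-0.1,-2.8,0,0,0,-0.012,1,-0.1,-2.8,0,0,0,-0.012,1,-0.1,-2,0,0,0,-0.012,1,0,0,0,0,0,0]

```text
clock: 6.75
tool_pos: [0.4657, -0.1945, 0.1285]
orientation: [-180.0, -0.1, 161.9]
force: [0.5, -0.2, -2.0]
opening: 0.0237
gripper_force: 30.0
```

```bash
python3 plan.py 466 -190 70 161.15 2 1;  python3 - <<'E'
from h import *
for n in("scene","top"):
    p,d=vision.snapshot(n); np.savez(f"{n}2.npz",p=p,d=d)
a=np.load("scene2.npz")['p'][180:320,190:350];b=np.load("top2.npz")['p'][120:260,270:400]
im=np.hstack([cv2.resize(x,None,fx=2.7,fy=4,interpolation=cv2.INTER_CUBIC)if 0 else cv2.resize(x,None,fx=2.7,fy=2.7,interpolation=cv2.INTER_CUBIC) for x in(a,b)])
cv2.imwrite("pics/h1.png",im[...,::-1]);print(im.shape)
E
```

```text
t 6.75 pos [ 465.7 -194.5  128.5] [-1.7999e+02 -7.0000e-02  1.6188e+02] F [ 0.5 -0.2 -2. ] open 0.0237 dist/row 2.94 rv [-0.    -0.001  0.013]
1.0, 0.05, 0.22, 2.93, -0.0, -0.001, 0.006,
1.0, 0.05, 0.22, 2.93, -0.0, -0.001, 0.006,
(378, 783, 3)
```

View pics/h1.png

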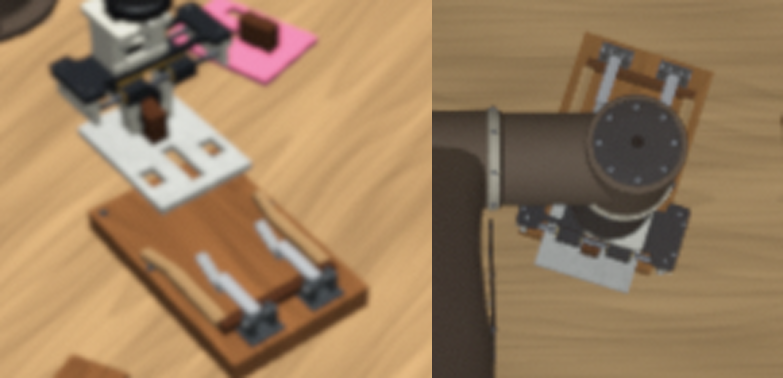

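The scene view (left) shows the template held level short of the jig, its front corners at crop (163,210) and (250,163). The arm mostly blocks the top view. I'll measure the held template relative to the tool.

Run:
```python
from h import *
z=np.load("scene2.npz");hsv=cv2.cvtColor(z['p'],cv2.COLOR_RGB2HSV)
b=np.zeros((420,560),bool);b[205:262,215:285]=1
w=b&(hsv[...,1]<50)&(hsv[...,2]>150);c=big(w);P=ray("scene",c,.1095)
tcp=np.array([465.7,-194.5]);a=np.radians(-18.12);R=np.array([[np.cos(a),-np.sin(a)],[np.sin(a),np.cos(a)]])
L=(P[:,:2]*1000-tcp)@R   # tool-aligned jig-like frame; expect front x=+115, y +-60
f=L[(L[:,0]>80)]
print("x max",np.percentile(L[:,0],[95,98,100]).round(1),"y",f[:,1].min().round(1),f[:,1].max().round(1))
fr=[L[(abs(L[:,1]-y)<4)][:,0].max().round(1) for y in(-45,-30,-15,0,15,30,45)];print(fr)
s=[(L[(abs(L[:,0]-x)<4)][:,1].min().round(1),L[(abs(L[:,0]-x)<4)][:,1].max().round(1)) for x in(40,60,80,100)];print(s)
# jig in same picture wrt corners: compare via relative picture measurement
```

```text
x max [112.8 113.6 116.4] y -58.8 63.5
[np.float64(112.4), np.float64(112.7), np.float64(113.1), np.float64(113.4), np.float64(112.1), np.float64(112.4), np.float64(112.7)]
[(np.float64(-59.8), np.float64(63.3)), (np.float64(-60.2), np.float64(64.0)), (np.float64(-58.3), np.float64(62.8)), (np.float64(-58.7), np.float64(63.5))]
```

Request:
move_arm:
  moves: [1,0.05,0.36,1.5,0,0,0.013,1,0,0,2,0,0,0,1,0,0,1.5,0,0,0,1,0,0,1,0,0,0,1,0,0,0.6,0,0,0,1,0,0,0,0,0,0,1,0,0,0,0,0,0]

```text
clock: 7.55
tool_pos: [0.4686, -0.189, 0.0635]
orientation: [-180.0, 0.0, 161.3]
force: [0.7, -0.3, -1.9]
opening: 0.0238
gripper_force: 30.0
```

```bash
python3 plan.py 465.6 -190.9 59 161.15 1 1
```

```text
t 7.55 pos [ 468.6 -189.    63.5] [-1.8000e+02  3.0000e-02  1.6128e+02] F [ 0.7 -0.3 -1.9] open 0.0238 dist/row 0.57 rv [-0.     0.     0.002]
1.0, 0.22, -0.28, 0.45, -0.0, 0.0, 0.002,
```

Request:
move_arm:
  moves: [1,0,-0.28,0.15,0,0,0.002,1,0,0,0.15,0,0,0,1,0,0,0.1,0,0,0,1,0,0,0,0,0,0,1,0,0,0,0,0,0]

```text
clock: 8.05
tool_pos: [0.4673, -0.1917, 0.0591]
orientation: [-180.0, 0.0, 161.1]
force: [-0.5, 0.1, -2.5]
opening: 0.0239
gripper_force: 30.0
```

```bash
python3 plan.py 468.6 -192 59 161.15 1 1
```

```text
t 8.05 pos [ 467.3 -191.7   59.1] [-1.8000e+02  1.0000e-02  1.6114e+02] F [-0.5  0.1 -2.5] open 0.0239 dist/row 0.13 rv [-0.  0. -0.]
1.0, -0.13, 0.02, 0.01, -0.0, 0.0, -0.0,
```

Request:
move_arm:
  moves: [1,0,0,0.05,0,0,0,1,0,0,0.05,0,0,0,1,0,0,0,0,0,0,1,0,0,0,0,0,0]

```text
clock: 8.45
tool_pos: [0.4674, -0.1917, 0.059]
orientation: [-180.0, 0.0, 161.2]
force: [-2.7, 2.4, 8.2]
opening: 0.0239
gripper_force: 30.0
```

Request:
move_arm:
  moves: [1,-0.5,0,-0.07,0,0,0,1,-0.8,0,0,0,0,0,1,-0.8,0,0,0,0,0,1,-0.8,0,0,0,0,0,1,-0.8,0,0,0,0,0,1,-0.6,0,0,0,0,0,1,0,0,0,0,0,0,1,0,0,0,0,0,0]

```text
clock: 9.25
tool_pos: [0.5094, -0.206, 0.059]
orientation: [180.0, 0.1, 161.2]
force: [0.7, -0.9, 3.1]
opening: 0.0237
gripper_force: 30.0
```

```bash
cat > jig.py <<'E'
from plant import ctrl
import numpy as np
o=ctrl.get_obs();a=np.radians(-18.85);u=np.array([np.cos(a),np.sin(a)]);v=np.array([-u[1],u[0]]);d=o['tool_pos'][:2]*1000-[602.6,-237];f=o['force']
print("t",o['clock'],"jig x,y",(d@u).round(1),(d@v).round(1),"z",(o['tool_pos'][2]*1e3).round(1),"F",(f[:2]@u).round(1),(f[:2]@v).round(1),f[2].round(1),"M",o['moment'].round(2),o['orientation'].round(2))
E
python3 jig.py
```

```text
t 9.25 jig x,y -98.2 -0.8 z 59.0 F 1.0 -0.6 3.1 M [-0.39 -0.42  0.05] [1.7999e+02 1.1000e-01 1.6115e+02]
```

Request:
move_arm:
  moves: [1,-0.6,0,0,0,0,0,1,-0.6,0,0,0,0,0,1,-0.6,0,0,0,0,0,1,-0.6,0,0,0,0,0,1,-0.6,0,0,0,0,0,1,0,0,0,0,0,0]

```text
clock: 9.85
tool_pos: [0.5328, -0.2151, 0.0589]
orientation: [-179.9, -0.4, 161.1]
force: [-12.5, 3.6, 17.0]
opening: 0.0238
gripper_force: 30.0
```

```bash
python3 jig.py
```

```text
t 9.85 jig x,y -73.1 -1.9 z 58.9 F -13.0 -0.6 17.0 M [1.28 4.42 0.  ] [-179.92   -0.38  161.1 ]
```

Request:
move_arm:
  moves: [1,-0.3,0,-0.05,0,0,0,1,-0.4,0,0,0,0,0,1,-0.4,0,0,0,0,0,1,-0.4,0,0,0,0,0,1,0,0,0,0,0,0]

```text
clock: 10.35
tool_pos: [0.5478, -0.22, 0.0589]
orientation: [-179.9, -0.3, 161.1]
force: [-7.6, 2.0, 10.6]
opening: 0.0241
gripper_force: 30.0
```

```bash
python3 jig.py;  python3 - <<'E'
from h import *
p,d=vision.snapshot("scene");cv2.imwrite("pics/s1.png",cv2.resize(p[200:325,200:340],None,fx=4.5,fy=4.5,interpolation=cv2.INTER_CUBIC)[...,::-1])
E
```

```text
t 10.35 jig x,y -57.4 -1.6 z 58.9 F -7.8 -0.6 10.6 M [ 0.72  3.11 -0.03] [-179.94   -0.31  161.1 ]
```

View pics/s1.png

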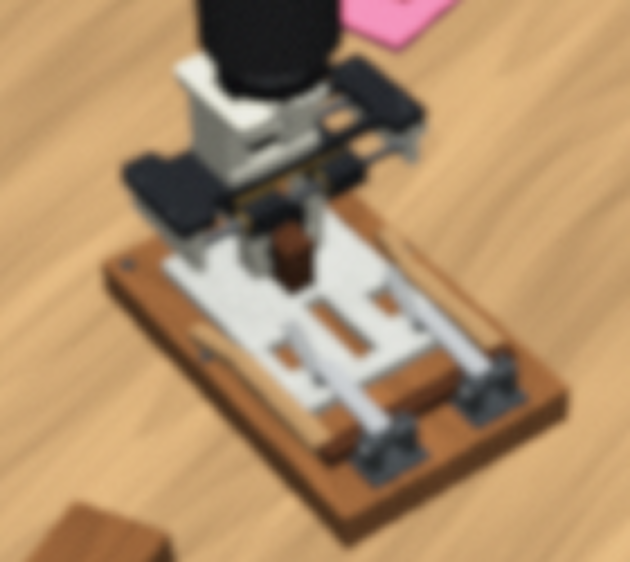

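The template is between the rails and both clips are riding on it, with the front edge about 28 mm short of the stop. I'll keep pushing.

Request:
move_arm:
  moves: [1,-0.5,0,-0.02,0,0,0,1,-0.5,0,0,0,0,0,1,-0.5,0,0,0,0,0,1,-0.5,0,0,0,0,0,1,0,0,0,0,0,0]

```text
clock: 10.9
tool_pos: [0.567, -0.2264, 0.0589]
orientation: [-179.9, -0.3, 161.1]
force: [-6.4, 1.1, 6.2]
opening: 0.0238
gripper_force: 30.0
```

```bash
python3 jig.py
```

```text
t 10.9 jig x,y -37.1 -1.5 z 58.9 F -6.4 -1.0 6.2 M [0.63 2.64 0.01] [-179.95   -0.29  161.1 ]
```

Request:
move_arm:
  moves: [1,-0.3,0,0,0,0,0,1,-0.3,0,0,0,0,0,1,-0.2,0,0,0,0,0,1,0,0,0,0,0,0,1,0,0,0,0,0,0]

```text
clock: 11.4
tool_pos: [0.5757, -0.2289, 0.0589]
orientation: [-180.0, -0.2, 161.1]
force: [-4.6, 2.6, 4.7]
opening: 0.0239
gripper_force: 30.0
```

```bash
python3 jig.py
```

```text
t 11.4 jig x,y -28.1 -1.0 z 58.9 F -5.2 1.0 4.7 M [ 0.8  2.2 -0.1] [-1.7999e+02 -1.7000e-01  1.6111e+02]
```

Request:
move_arm:
  moves: [1,-0.2,0,0,0,0,0,1,-0.1,0,0,0,0,0,1,0,0,0,0,0,0,1,0,0,0,0,0,0]

```text
clock: 11.8
tool_pos: [0.5758, -0.2289, 0.0589]
orientation: [-180.0, -0.4, 161.1]
force: [-13.3, 8.7, 13.0]
opening: 0.0244
gripper_force: 30.0
```

```bash
python3 jig.py
```

```text
t 11.8 jig x,y -28.0 -1.0 z 58.9 F -15.4 3.9 13.0 M [ 3.09  5.12 -0.1 ] [-179.98   -0.44  161.08]
```

The force rose with no motion, so the template is at the stop. I'll ease the load, open, then check.

Request:
move_arm:
  moves: [1,0.25,0,-0.03,0,0,0,1,0,0,0,0,0,0,3,0,0,0,0,0,0,4,0,0,0,0,0,0,5,0,0,0,0,0,0,5,0,0,0,0,0,0,5,0,0,0,0,0,0,5,0,0,0,0,0,0]

```text
clock: 12.6
tool_pos: [0.5777, -0.2294, 0.0598]
orientation: [180.0, 0.0, 161.1]
force: [-0.1, -0.0, -0.4]
opening: 0.0501
gripper_force: 0.0
```

Request:
move_arm:
  moves: [5,0,0,-1,0,0,0,5,0,0,-2,0,0,0,5,0,0,-3,0,0,0,5,0,0,-4,0,0,0,5,3,0,-3,0,0,0,5,4,0,-2,0,0,0,5,4,0,0,0,0,0,5,0,0,0,0,0,0]

```text
clock: 13.4
tool_pos: [0.4696, -0.1928, 0.2118]
orientation: [179.9, 0.1, 161.1]
force: [1.2, 0.1, 0.5]
opening: 0.0501
gripper_force: 0.0
```

```bash
python3 jig.py
python3 - <<'E'
from h import *
for n in("scene","top"):
    p,d=vision.snapshot(n); np.savez(f"{n}3.npz",p=p,d=d)
a=np.load("scene3.npz")['p'][215:325,205:345];b=np.load("top3.npz")['p'][125:235,290:390]
im=np.hstack([cv2.resize(x,None,fx=3.3,fy=3.3,interpolation=cv2.INTER_CUBIC) for x in(a,b)])
cv2.imwrite("pics/e1.png",im[...,::-1]);print(im.shape)
E
```

```text
t 13.4 jig x,y -140.1 -1.2 z 211.8 F 1.1 0.4 0.5 M [-0.07 -0.28  0.01] [1.7991e+02 1.0000e-01 1.6113e+02]
(363, 792, 3)
```

View pics/e1.png

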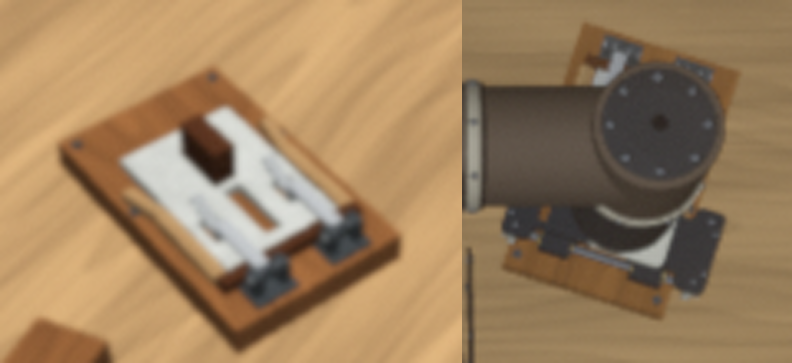

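Run:
```python
from h import *
a=np.radians(-18.85);u=np.array([np.cos(a),np.sin(a)]);v=np.array([-u[1],u[0]])
# clip lip end: topmost metal point height from depth, both frames
for n in("scene.npz","scene3.npz"):
    z=np.load(n);X=cloud("scene",z['d'])*1000;D=X[...,:2]-[603.2,-236.3];x=D@u;y=D@v
    for s in(40,-40):
        o=[]
        for x0,x1 in((2,14),(14,26),(60,80),(80,100)):
            m=(abs(y-s)<7)&(x>x0)&(x<x1)&(X[...,2]>30)&(X[...,2]<90); h=X[...,2][m]-30; o.append((m.sum(),np.percentile(h,[50,90]).round(1).tolist()))
        print(n,s,o)
z=np.load("scene3.npz");hsv=cv2.cvtColor(z['p'],cv2.COLOR_RGB2HSV)
P=ray("scene",np.stack(np.meshgrid(np.arange(560),np.arange(420)),-1).reshape(-1,2),.04)[:,:2]*1000-[603.2,-236.3]
w=((hsv[...,1]<50)&(hsv[...,2]>150)).ravel();x=P@u;y=P@v
for yy in(-45,-30,30,45): print("back edge",yy,x[w&(abs(y-yy)<5)&(x>-140)&(x<0)].min().round(1))
for yy in(-20,0,20): print("front edge",yy,x[w&(abs(y-yy)<5)&(x>0)&(x<110)].max().round(1))
g=lambda n,mult:0
i0=cv2.cvtColor(np.load("scene.npz")['p'],cv2.COLOR_RGB2GRAY);i3=cv2.cvtColor(np.load("scene3.npz")['p'],cv2.COLOR_RGB2GRAY)
for (cx,cy) in((283,300),(305,285)): # hinge-side shanks
    t=i0[cy-12:cy+6,cx-9:cx+9];r=cv2.matchTemplate(i3[cy-18:cy+12,cx-15:cx+15],t,cv2.TM_CCOEFF_NORMED);print(cv2.minMaxLoc(r)[1],cv2.minMaxLoc(r)[3],"(6,6)=unmoved")
```

```text
scene.npz 40 [(np.int64(22), [23.0, 27.0]), (np.int64(18), [17.8, 22.8]), (np.int64(37), [23.3, 27.2]), (np.int64(26), [24.3, 28.4])]
scene.npz -40 [(np.int64(28), [21.2, 27.8]), (np.int64(25), [16.6, 21.6]), (np.int64(41), [22.9, 27.8]), (np.int64(30), [24.5, 27.8])]
scene3.npz 40 [(np.int64(20), [23.4, 25.9]), (np.int64(22), [17.6, 21.1]), (np.int64(31), [24.0, 26.3]), (np.int64(27), [23.7, 26.8])]
scene3.npz -40 [(np.int64(20), [20.6, 26.0]), (np.int64(22), [16.7, 20.6]), (np.int64(33), [24.4, 27.3]), (np.int64(33), [24.2, 27.7])]
back edge -45 -88.3
back edge -30 -88.1
back edge 30 -34.1
back edge 45 -87.2
front edge -20 82.0
front edge 0 80.2
front edge 20 81.5
0.8992038369178772 (7, 6) (6,6)=unmoved
0.9026622176170349 (7, 6) (6,6)=unmoved
```

Run:
```python
from h import *
a=np.load("scene3.npz")['p'][255:315,250:325]
cv2.imwrite("pics/e2.png",cv2.resize(a,None,fx=10,fy=10,interpolation=cv2.INTER_CUBIC)[...,::-1])
```

```text
(no output)
```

View pics/e2.png

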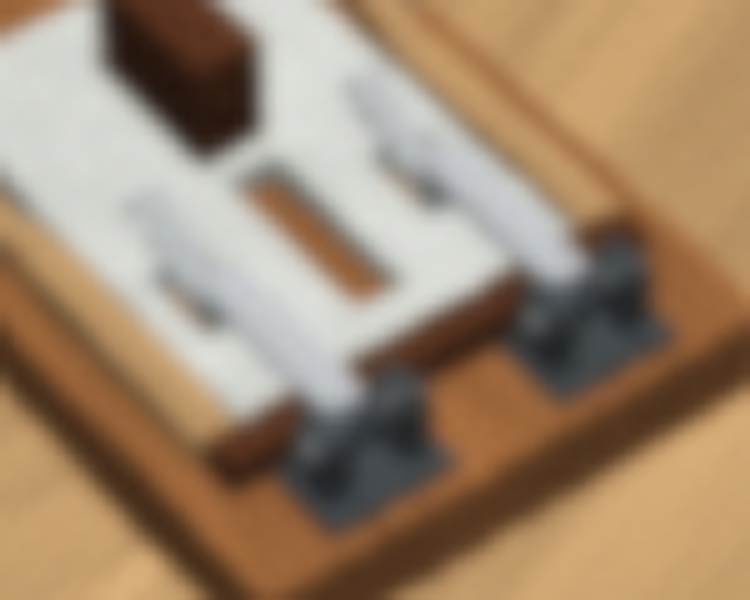

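The zoom shows white meeting the stop with no gap near (430,330), and both noses seated in the windows. Clip heights match the start. Handing in.

```bash
python3 -c "
from plant import ctrl
print(ctrl.close_job())"
```

```text
the job is handed in; nothing more can be done
None
```

The template is home at the stop with both clips snapped into its windows. The gripper has let go and backed clear, the mallet, timber and glue bottle were left alone, and the job was handed in at about 13.5 s of robot time.

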